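# Rack the LED tubes by length

## Task

The longest LED tube already lies at one end of the rack: put the other four tubes into the free saddles next to it in order of length, so that the row steps down evenly from the longest to the shortest at the far end. Each tube must rest flat side down in both of its saddles, centred on them; set it down rather than dropping it. Leave the longest tube and the white driver box among the loose tubes where they are.

Things in the scene. Friction and masses are not known exactly. Their poses are not given: they have to be found in the camera images.
- tube_290: LED lamp tube 290 mm long, longest of the four loose tubes, lying on the bench roughly along world x (its ends are alike), about 0.1 kg. Flat aluminium back underneath, upright sides, half-round opal white lens on top, grey end caps (two 7 mm pins extra). 24 mm wide (y), 28 mm high; sides upright to 16 mm. Origin: centre of the underside; x along the tube, z up.
- tube_240: LED lamp tube 240 mm long, second longest of the four loose tubes, lying on the bench roughly along world x (its ends are alike), about 0.1 kg. Flat aluminium back underneath, upright sides, half-round opal white lens on top, grey end caps (two 7 mm pins extra). 24 mm wide (y), 28 mm high; sides upright to 16 mm. Origin: centre of the underside; x along the tube, z up.
- tube_190: LED lamp tube 190 mm long, third of the four loose tubes, lying on the bench roughly along world x (its ends are alike), about 0.1 kg. Flat aluminium back underneath, upright sides, half-round opal white lens on top, grey end caps (two 7 mm pins extra). 24 mm wide (y), 28 mm high; sides upright to 16 mm. Origin: centre of the underside; x along the tube, z up.
- tube_140: LED lamp tube 140 mm long, the shortest, lying on the bench roughly along world x (its ends are alike), about 0.1 kg. Flat aluminium back underneath, upright sides, half-round opal white lens on top, grey end caps (two 7 mm pins extra). 24 mm wide (y), 28 mm high; sides upright to 16 mm. Origin: centre of the underside; x along the tube, z up.
- tube_340: LED lamp tube 340 mm long, the longest of all, already in the saddles at one end (either end) of the rack. Flat aluminium back underneath, upright sides, half-round opal white lens on top, grey end caps (two 7 mm pins extra). 24 mm wide (y), 28 mm high; sides upright to 16 mm. Origin: centre of the underside; x along the tube, z up.
- saddle_1: One of 4 free places on the rack: two red U saddles on aluminium rails, 100 mm apart along x, each 20 mm long, 28 mm wide at the floor (43 at the top), prongs 18 mm high. Origin: midway between them, at floor level (30 mm over the bench), where the tube's underside rests; x along the tube, y along the row. Finger gap between the rails: 76 mm. Row of five, 64 mm pitch, the 340 mm tube at one end.
- saddle_2: Another free place on the rack, a pair of red saddles exactly like saddle_1, with the same origin and axes. The saddles' numbers say nothing about their order along the rack.
- saddle_3: Another free place on the rack, a pair of red saddles exactly like saddle_1, with the same origin and axes. The saddles' numbers say nothing about their order along the rack.
- saddle_4: Another free place on the rack, a pair of red saddles exactly like saddle_1, with the same origin and axes. The saddles' numbers say nothing about their order along the rack.
- driver: White LED driver box, 100 x 32 x 22 mm, lying loose on the bench among the loose tubes; a bystander to be left alone. Origin: centre of its underside, x along its length, z up.
Not all that is in view belongs to the job. What is shaped like the tube_140 but purple is not meant.

How it is judged (in metres and radians):
At the end, for the whole second after the job is handed in: Counting from the 340 mm tube the places hold the 290, 240, 190, 140 mm tubes: middle within 15 mm of the place's middle, underside within 4 mm of the saddle floors, within 0.1 rad of the 340 mm tube's direction, flat back down, released, at rest; that tube moved under 15 mm, driver under 20 mm (horizontal distance between tube_290 and tube_340 between 0.0384 and 0.0896 m and (horizontal distance between tube_290 and saddle_1 below 0.015 m or horizontal distance between tube_290 and saddle_2 below 0.015 m or horizontal distance between tube_290 and saddle_3 below 0.015 m or horizontal distance between tube_290 and saddle_4 below 0.015 m) and height (world z) of tube_290 between 0.026 and 0.034 m and angle between the x axis of each of tube_290, tube_240, tube_190, tube_140 and the x axis of tube_340, either way round below 0.1 rad and horizontal distance between tube_240 and tube_340 between 0.1024 and 0.1536 m and (horizontal distance between tube_240 and saddle_1 below 0.015 m or horizontal distance between tube_240 and saddle_2 below 0.015 m or horizontal distance between tube_240 and saddle_3 below 0.015 m or horizontal distance between tube_240 and saddle_4 below 0.015 m) and height (world z) of tube_240 between 0.026 and 0.034 m and horizontal distance between tube_190 and tube_340 between 0.1664 and 0.2176 m and (horizontal distance between tube_190 and saddle_1 below 0.015 m or horizontal distance between tube_190 and saddle_2 below 0.015 m or horizontal distance between tube_190 and saddle_3 below 0.015 m or horizontal distance between tube_190 and saddle_4 below 0.015 m) and height (world z) of tube_190 between 0.026 and 0.034 m and horizontal distance between tube_140 and tube_340 between 0.2304 and 0.2816 m and (horizontal distance between tube_140 and saddle_1 below 0.015 m or horizontal distance between tube_140 and saddle_2 below 0.015 m or horizontal distance between tube_140 and saddle_3 below 0.015 m or horizontal distance between tube_140 and saddle_4 below 0.015 m) and height (world z) of tube_140 between 0.026 and 0.034 m and angle between each of tube_340, tube_290, tube_240, tube_190, tube_140's own z axis and vertical below 0.1 rad and linear speed of each of tube_340, tube_290, tube_240, tube_190, tube_140 below 0.02 m/s and contact force between each of tube_290, tube_240, tube_190, tube_140 and the fingers below 0.05 N and distance of tube_340 from where it was at the start of the episode below 0.015 m and distance of driver from where it was at the start of the episode below 0.02 m); the robot touches nothing.
It fails at once if the 340 mm tube is pushed more than 15 mm out of its place (distance of tube_340 from where it was at the start of the episode above 0.015 m).
It fails at once if the driver box is pushed more than 20 mm (distance of driver from where it was at the start of the episode above 0.02 m).
It fails at once if a tube is dropped (it falls faster than 0.7 m/s, about 25 mm of free fall, with no finger on it) ((linear speed of tube_290 above 0.7 m/s and contact force between tube_290 and the fingers below 0.05 N) or (linear speed of tube_240 above 0.7 m/s and contact force between tube_240 and the fingers below 0.05 N) or (linear speed of tube_190 above 0.7 m/s and contact force between tube_190 and the fingers below 0.05 N) or (linear speed of tube_140 above 0.7 m/s and contact force between tube_140 and the fingers below 0.05 N)).
It also fails if it takes over 106 s, if anything falls off the work surface, if the arm or the gripper's body presses on something with over 40 N, if the wrist force passes 120 N, or if a joint passes its speed limit or range.

## Robot

A 6-joint arm with a two-finger parallel gripper is mounted at the origin on the work surface. World frame = base frame: x ahead of the robot, y to its left, z up, the work surface at z = 0. Lengths are in mm, angles in rad, forces in N, time in s.
With the tool pointing down it reaches from about 325 to 850 mm from the base axis. Payload 15.5 kg.
Tool frame: the origin (TCP) lies at the very end of the fingers, on their centre line; the grasp point (between the pads) lies ctrl.grip_point_offset behind it (ctrl.grip_point_offset is the distance from the TCP to the grasp point, in mm); x points along the fingers, y is the direction in which the jaws open and shut, and the axes are right-handed (so a half turn about x gives the same grasp; the last joint's range is limited). The gripper opens to 91 mm and grips with 3 to 60 N. Pads are 32 mm wide; open, the fingers measure 118 mm over their backs; the gripper's body (76 mm by 178 mm) begins 60 mm behind the grasp point.
Start: joints at [-1.262, 0.494, 1.345, -0, 1.302, -0.096], TCP at [245.573, -574.735, 213.915] pointing down, gripper open.
Joint ranges: [-2.91, 2.91], [-0.82, 2.16], [0.22, 2.67], [-1.22, 4.37], [0.12, 2.79], [-3.08, 3.08]. Speed limits (rad/s): [1.89, 1.89, 2.57, 3.01, 3.01, 3.01].

## Interface

Orientations are given as a unit quaternion [w, x, y, z].
In Python, from bench import telemetry, grab_frame, ctrl, recognise gives the robot as it stands.
- The arm moves only by the tool step_arm, never from a script. Its argument "commands" is a list of rows, each a list of 7 numbers: the shift along the tool's x, y, z scaled (see below), then the turn, a rotation vector about the tool's x, y, z scaled (see below), then the closure, from 0 (fully open) to 1 (shut). A call has 1 to 8 rows; each row shifts and turns the pose as measured when the row begins, along the tool's axes as they then stand; what a row does not reach is not made up. The controller multiplies each number of a shift by 0.025 m and each number of a turn by 10 degrees. A row lasts 1/8 s, in which the tool goes at most 62.5 mm and 10.7 degrees, less where a joint would pass 70% of its speed; a pose out of reach is approached as far as the arm can. A call with a number of a shift or a turn outside -1 to 1 is refused whole. A call with a gripper value outside its range is refused whole. The fingers move at their own pace and stop on an object; "squeeze" is the grip in N (left out, the last holds). Time passes only in rows, so rows that do not move let the fingers close. It gives the time, the measured TCP pose, the force and the opening at its end, in the units of the state.
- telemetry.get_state(): the state, without advancing time (a new reading comes with each control period).
- grab_frame(name): name is "scene" or "top" or "wrist"; returns a dict with "image" (420x560x3 uint8, blue, green, red), "fx", "fy", "cx", "cy" (pixels), "origin" and "rotation" of the camera in the world. Camera axes: x right, y down, z forward; pixel columns grow to the right and rows downward; lengths in mm; the calibration is good to about 2 mm. A picture is of the moment at which its call begins. There is no depth.
- ctrl.job_done(): hands the job in, once; it reports no verdict.
Trained networks look in the newest picture that a camera, given by its name, has taken for a name from the list of things; names that differ only in an ending like _2 or _b are one class to them, and where a whole thing is asked for, a point or a joint stands for the part that bears it (a point fixed in the world has none). Each returns a list of dicts, best first, with "conf" (0 to 1); they miss things now and then, are a little off and sometimes report something else, mostly with a low value. They report only what shows in the picture. A call takes as long as a camera call. They do not tell look-alikes from the thing itself.
- recognise(label, camera): "bbox" ([centre column, centre row, width, height] in pixels, round what is visible of it).
The state is a dict: "t": time; "joint_pos": joint angles; "dq": joint speeds; "joint_efforts": joint torques, N m; "position": TCP position; "tool_rot": TCP orientation; "contact_force": force on the tool from outside, world axes, zero at the start; "torque": the same for the moment, N m; "grip_width": finger opening in mm.
Only numpy, scipy, OpenCV 4.12 (cv2) and the standard library are available. Lean on these libraries where they do the work, as an engineer would, in place of code of your own. Each camera call takes 0.05 s, during which the arm holds its last target.

## Working session

There is one attempt and no reset: what is moved stays moved. The work goes in short steps, Python scripts to look and compute and a tool call to move; the robot and the scene stay as the last step left them, time stands still between calls to the robot, and variables do not carry over. Pictures are saved under pics/ and viewed, and the job is handed in when it is done.

Besides the shell and the picture viewer there is one more tool, called after "Call:" by a JSON object that holds its "op" and its "data", one argument or row to a line. step_arm: Moves the arm, as the interface text tells. Its arguments: {"type":"object","properties":{"commands":{"type":"array"},"squeeze":{"type":"number"}},"required":["commands"]}

```bash
mkdir -p pics; python3 - <<'E'
from bench import telemetry, grab_frame, ctrl, recognise
import cv2
print(ctrl.grip_point_offset)
s=telemetry.get_state();print(s)
for n in ["scene","top","wrist"]:
    f=grab_frame(n);cv2.imwrite(f"pics/{n}0.png",f["image"])
    print(n,{k:(v.tolist() if hasattr(v,'tolist') else v) for k,v in f.items() if k!="image"})
for l in ["tube_290","tube_140","tube_340","saddle_1","driver"]:
    print(l,[(round(d["conf"],2),[round(x) for x in d["bbox"]]) for d in recognise(l,"top")])
E
```

```text
18.8
{'t': 0.0, 'joint_pos': array([-1.26251339e+00,  4.94163699e-01,  1.34614512e+00, -4.36780703e-05,
        1.30248597e+00, -9.54842449e-02]), 'dq': array([-0.00066594, -0.00025041, -0.00101189, -0.00135717, -0.00118879,
        0.00062483]), 'joint_efforts': array([-4.55008858e-04, -8.78815341e+01, -3.81858838e+01,  7.08302599e-02,
        5.32294542e-02, -2.21732457e-04]), 'position': array([ 245.43441645, -574.37478432,  213.34563929]), 'tool_rot': array([-0.14136849, -0.692685  , -0.14221056,  0.69280488]), 'contact_force': array([0.24231461, 0.462378  , 0.66441014]), 'torque': array([-0.06924431, -0.04976682,  0.00394135]), 'grip_width': 91.23339226249118}
scene {'fx': 392.8309482203537, 'fy': 392.8309482203537, 'cx': 278.9145486977888, 'cy': 204.9462537314664, 'origin': [953.7875901065546, -20.875698614994572, 761.103664200976], 'rotation': [-0.21113780030952717, 0.6841450378048188, 0.667578479601419, -0.20421892689110635]}
top {'fx': 476.99423662842736, 'fy': 476.99423662842736, 'cx': 278.2318721068013, 'cy': 216.16826311651403, 'origin': [387.4520474168763, -0.98836351367
[... 317 characters left out ...]
n': [0.11877468576081956, 0.8261474435937398, -0.5450585637937285, -0.07927255200297827]}
tube_290 [(0.81, [292, 177, 22, 92]), (0.7, [412, 173, 27, 108]), (0.64, [324, 177, 20, 71]), (0.63, [136, 201, 31, 132]), (0.61, [376, 173, 19, 54])]
tube_140 [(0.81, [292, 177, 22, 92]), (0.7, [412, 173, 27, 108]), (0.64, [324, 177, 20, 71]), (0.63, [136, 201, 31, 132]), (0.61, [376, 173, 19, 54])]
tube_340 [(0.81, [292, 177, 22, 92]), (0.7, [412, 173, 27, 108]), (0.64, [324, 177, 20, 71]), (0.63, [136, 201, 31, 132]), (0.61, [376, 173, 19, 54])]
saddle_1 [(0.87, [184, 196, 25, 48]), (0.74, [162, 198, 24, 48]), (0.63, [232, 189, 26, 45]), (0.61, [207, 191, 23, 47])]
driver [(0.94, [352, 175, 16, 42])]
```

View pics/top0.png

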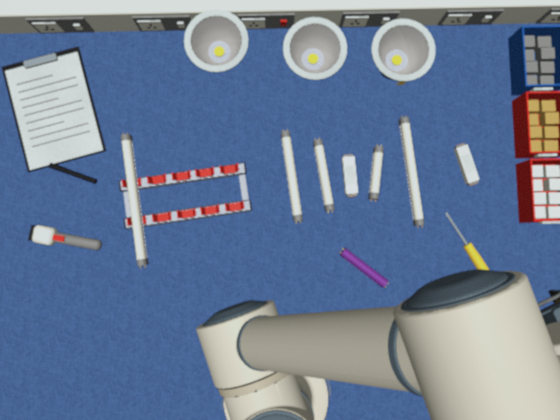

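View pics/scene0.png

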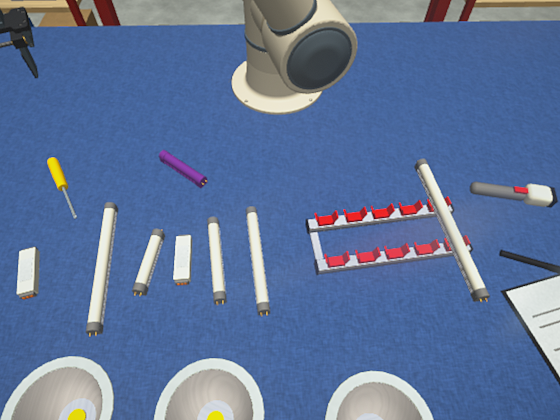

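View pics/wrist0.png

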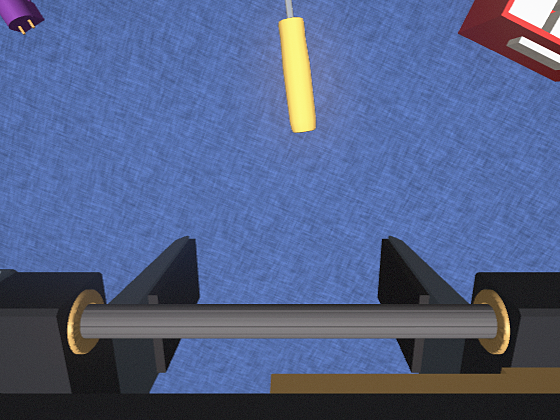

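The top view shows the 340 tube at the left end of the rack (135,200), with free saddles running right to (232,189). The loose tubes are at (292,177), (324,177), (376,173) and (412,173), the driver is at (350,175), and there are decoys. Next I'll fit the tube models to the masks.

```bash
cat > h.py <<'E'
import numpy as np, cv2
from scipy.spatial.transform import Rotation as R
from scipy.optimize import minimize
from bench import telemetry, grab_frame, ctrl, recognise
def rot(q): return R.from_quat([q[1],q[2],q[3],q[0]])
def proj(f,P):
    c=rot(f["rotation"]).inv().apply(np.atleast_2d(P)-f["origin"])
    return np.c_[f["fx"]*c[:,0]/c[:,2]+f["cx"], f["fy"]*c[:,1]/c[:,2]+f["cy"]]
def back(f,uv,z):
    uv=np.atleast_2d(uv)
    d=rot(f["rotation"]).apply(np.c_[(uv[:,0]-f["cx"])/f["fx"],(uv[:,1]-f["cy"])/f["fy"],np.ones(len(uv))])
    o=np.array(f["origin"]); return o+d*((z-o[2])/d[:,2])[:,None]
def tubepts(x,y,a,L,z0=0):
    a_=np.linspace(0,np.pi,9); yz=np.vstack([[12,0],[-12,0],np.c_[12*np.cos(a_),16+12*np.sin(a_)]])
    P=np.vstack([np.c_[np.full(len(yz),s*L/2),yz] for s in(-1,1)]+[[[s*(L/2+3.5),0,14]] for s in (-1,1)])
    P[:,2]+=z0
    return R.from_euler('z',a).apply(P)+[x,y,0]
def hullmask(f,P,S=4):
    m=np.zeros((420*S,560*S),np.uint8); h=cv2.convexHull(((proj(f,P)+.5)*S).astype(np.float32)).astype(np.int32)
    cv2.fillConvexPoly(m,h,255); return cv2.resize(m,(560,420),interpolation=cv2.INTER_AREA)/255.
def notblue(img):
    b,g,r=[img[...,i].astype(float) for i in range(3)]
    return ((r/(b+1))>0.62).astype(np.uint8)
def goto(x,y,z,yaw=None):
    """delta tool frame to target TCP; yaw = world angle of jaw axis y (mod pi), pointing down"""
    s=telemetry.get_state(); Rt=rot(s["tool_rot"]); p=s["position"]
    d=Rt.inv().apply(np.array([x,y,z])-p)/25
    out=[]
    if yaw is not None:
        best=None
        for k in (0,np.pi):
            Y=np.array([np.cos(yaw+k),np.sin(yaw+k),0]);X=np.array([0,0,-1.]);M=R.from_matrix(np.c_[X,Y,np.cross(X,Y)])
            rv=(Rt.inv()*M).as_rotvec()
            if best is None or np.linalg.norm(rv)<np.linalg.norm(best): best=rv
        out=np.degrees(best)/10
    print("t",round(s["t"],2),"pos",np.round(p,1),"shift units",np.round(d,2),"turn units",np.round(out,2),"w",round(s["grip_width"],1),"F",np.round(s["contact_force"],1))
E
cat > m.py <<'E'
from h import *
f=grab_frame("top"); g=grab_frame("scene")
cv2.imwrite("pics/mask.png",np.hstack([notblue(f["image"])*255]))
cand=dict(a=([292,177,22,92]),b=([412,173,27,108]),c=([324,177,20,71]),d=([136,201,31,132]),e=([376,173,19,54]))
nb=notblue(f["image"])
for k,(u,v,w,h) in cand.items():
    z0=30 if k=='d' else 0
    roi=np.zeros((420,560),np.uint8); roi[int(v-h/2-4):int(v+h/2+5),int(u-w/2-4):int(u+w/2+5)]=1
    m=(nb*roi).astype(np.uint8)
    c=back(f,[[u,v]],14+z0)[0]
    pts=np.argwhere(m>0)[:,::-1].astype(float); W=back(f,pts,14+z0)[:,:2]
    mu=W.mean(0);_,_,vt=np.linalg.svd(W-mu,full_matrices=False);a=np.arctan2(vt[0][1],vt[0][0]); 
    a=(a+np.pi/2)%np.pi-np.pi/2; pr=(W-mu)@vt[0]
    L0=pr.max()-pr.min()
    if k=='d':
        print(k,"PCA incl. rack",np.round(mu,1),a,L0); x0=[c[0],c[1],a,340]
    else: x0=[mu[0],mu[1],a,L0-7]
    def cost(x): return np.abs(hullmask(f,tubepts(*x,z0))*roi-m).sum()
    r=minimize(cost,x0,method='Nelder-Mead',options=dict(initial_simplex=[x0]+[np.array(x0)+dd for dd in ([4,0,0,0],[0,4,0,0],[0,0,.05,0],[0,0,0,8])]))
    print(k,"x,y,yaw,L",np.round(r.x,3),"cost",round(r.fun,1),m.sum())
# saddles
hsv=cv2.cvtColor(f["image"],cv2.COLOR_BGR2HSV)
red=cv2.inRange(hsv,(0,120,90),(10,255,255))|cv2.inRange(hsv,(170,120,90),(180,255,255))
for (u,v,w,h) in ([184,196,25,48],[162,198,24,48],[232,189,26,45],[207,191,23,47]):
    print("saddle",np.round(back(f,[[u,v]],39)[0],1))
n,_,st,ce=cv2.connectedComponentsWithStats(red)
for i in range(1,n):
    if st[i][4]>15 and 110<ce[i][0]<260: print("red",np.round(ce[i],1),st[i],np.round(back(f,ce[i],35)[0],1))
print(telemetry.get_state()["t"])
E
python3 m.py
```

```text
a x,y,yaw,L [ 5.78493e+02 -5.65780e+01  1.17000e-01  2.49058e+02] cost 127.5 1018
b x,y,yaw,L [ 5.87145e+02 -3.77530e+02  9.90000e-02  2.97805e+02] cost 108.4 1333
c x,y,yaw,L [ 5.78199e+02 -1.42105e+02  1.50000e-01  1.97863e+02] cost 89.6 822
d PCA incl. rack [521.5 349.4] 0.11454233954455395 356.1059090211224
d x,y,yaw,L [5.17546e+02 3.53127e+02 1.22000e-01 3.42295e+02] cost 835.4 2326
e x,y,yaw,L [ 5.83370e+02 -2.82926e+02 -1.42000e-01  1.45291e+02] cost 68.6 627
saddle [528.8 224.5  39. ]
saddle [524.9 281.4  39. ]
saddle [544.   99.9  39. ]
saddle [540.4 164.8  39. ]
red [228.9 168.4] [220 164  18  10 130] [598.8 107.2  35. ]
red [204.6 172. ] [195 167  19  10 128] [590.8 170.8  35. ]
red [181.2 175.3] [172 170  18  11 129] [583.6 231.9  35. ]
red [156.6 179. ] [147 174  19  10 129] [575.5 295.9  35. ]
red [138.8 181.8] [138 178   3   8  17] [569.3 342.1  35. ]
red [123.8 182.8] [122 180   4   7  21] [567.7 381.   35. ]
red [234.3 206.2] [225 202  19   9 118] [499.4  95.   35. ]
red [209.7 209.6] [201 205  18  10 128] [492.2 159.   35. ]
red [186.2 213.2] [177 208  19  10 118] [484.1 220.1  35. ]
red [161.7 216.8] [153 212  18  10 123] [476.5 283.7  35. ]
red [143.8 219.2] [143 216   3   7  16] [471.4 329.8  35. ]
red [128.9 221. ] [127 218   4   7  21] [467.5 368.4  35. ]
0.5
```

```bash
python3 - <<'E'
import cv2
i=cv2.imread("pics/top0.png")[120:275,100:265]; cv2.imwrite("pics/rack0.png",cv2.resize(i,None,fx=3.6,fy=3.6,interpolation=cv2.INTER_CUBIC))
E
```

```text
(no output)
```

View pics/rack0.png

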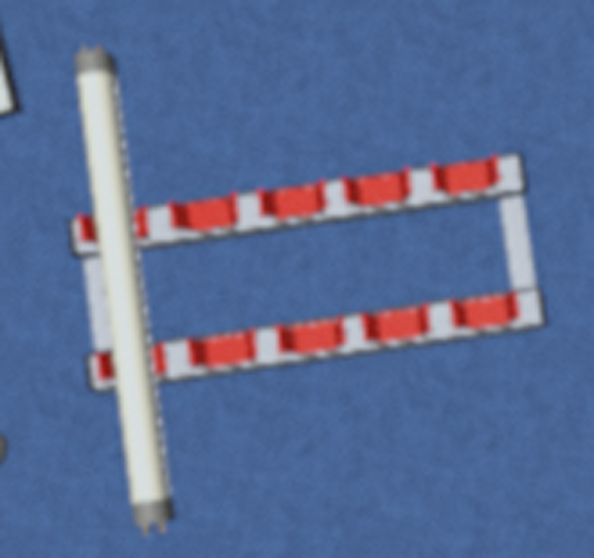

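Fitted lengths come out at 298, 249, 198 and 145 mm including pins, so tube identities are clear. The rack line predicts the 340 tube at (518,353), and it was measured at (517.5,353). Its yaw is 0.122. Next I'll move above tube_290.

```bash
python3 -c "
from h import *
goto(587.1,-377.5,100,0.099+np.pi/2)
f=grab_frame('top');print(back(f,[[352,175]],12))
print(rot(telemetry.get_state()['tool_rot']).as_matrix().round(2))"
```

```text
t 0.5 pos [ 245.6 -574.7  213.9] shift units [  4.56  -1.89 -15.66] turn units [ 1.75 -0.   -0.  ] w 91.1 F [-0.2  0.5  0.1]
[[ 577.27462495 -218.4797991    12.        ]]
[[ 0.    0.39 -0.92]
 [ 0.   -0.92 -0.39]
 [-1.   -0.   -0.  ]]
```

Call:
{"op": "step_arm", "data": {
  "commands": [
    [0.5,0,0,0.88,0,0,0.45],
    [0.5,0,0,0.87,0,0,0.45],
    [0.3,-0.45,-1,0,0,0,0.45],
    [0.3,-0.45,-1,0,0,0,0.45],
    [0.3,-0.45,-1,0,0,0,0.45],
    [0.3,-0.45,-1,0,0,0,0.45],
    [0.3,-0.45,-1,0,0,0,0.45],
    [0.3,-0.45,-1,0,0,0,0.45]
  ],
  "squeeze": 20
}}

```text
t: 1.55
position: [391.9, -493.9, 142.6]
tool_rot: [0.031, 0.707, 0.029, -0.706]
contact_force: [-0.5, 0.2, -0.4]
grip_width: 50.4
```

```bash
python3 -c "
from h import *
goto(587.1,-377.5,100,0.099+np.pi/2)"
```

```text
t 1.55 pos [ 391.9 -493.9  142.6] shift units [ 1.7  -3.98 -8.17] turn units [-0.08 -0.   -0.01] w 50.4 F [-0.5  0.2 -0.4]
```

Call:
{"op": "step_arm", "data": {
  "commands": [
    [0.2,-0.5,-1,0,0,0,0.45],
    [0.2,-0.5,-1,0,0,0,0.45],
    [0.2,-0.5,-1,0,0,0,0.45],
    [0.2,-0.5,-1,0,0,0,0.45],
    [0.2,-0.5,-1,0,0,0,0.45],
    [0.2,-0.5,-1,0,0,0,0.45],
    [0.2,-0.5,-1,0,0,0,0.45],
    [0.2,-0.5,-1,-0.08,0,0,0.45]
  ]
}}

```text
t: 2.55
position: [589.3, -373.4, 100.9]
tool_rot: [0.036, 0.706, 0.034, -0.706]
contact_force: [0.3, -0.6, -0.1]
grip_width: 50.4
```

```bash
python3 -c "
from h import *
goto(587.1,-377.5,3,0.099+np.pi/2)
f=grab_frame('wrist');cv2.imwrite('pics/w1.png',f['image'])
print(proj(f,[587.1,-377.5,14]))"
```

```text
t 2.55 pos [ 589.3 -373.4  100.9] shift units [3.92 0.14 0.1 ] turn units [-0.   -0.   -0.02] w 50.4 F [ 0.3 -0.6 -0.1]
[[293.32603731 220.03155076]]
```

View pics/w1.png

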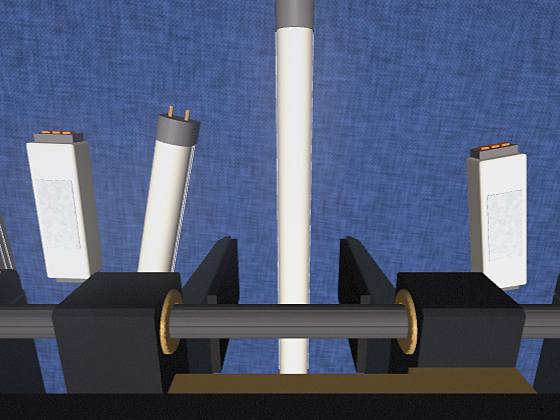

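The wrist view shows tube_290 upright in the picture at column 294, between fingers at 238 and 340. I'll descend and grip.

Call:
{"op": "step_arm", "data": {
  "commands": [
    [0.9,0.1,0.1,0,0,0,0.45],
    [0.9,0,0,0,0,0,0.45],
    [0.9,0,0,0,0,0,0.45],
    [0.8,0,0,0,0,0,0.45],
    [0.3,0,0,0,0,0,0.45],
    [0.1,0,0,0,0,0,0.45]
  ]
}}

```text
t: 3.35
position: [591.4, -374.0, 0.3]
tool_rot: [0.038, 0.707, 0.035, -0.705]
contact_force: [-3.0, 3.1, 33.4]
grip_width: 50.5
```

```bash
python3 -c "
from h import *
goto(587.1,-377.5,3,0.099+np.pi/2)"
```

```text
t 3.35 pos [ 5.914e+02 -3.740e+02  3.000e-01] shift units [-0.11  0.12  0.18] turn units [ 0.02 -0.02 -0.02] w 50.5 F [-3.   3.1 33.4]
```

Call:
{"op": "step_arm", "data": {
  "commands": [
    [-0.12,0.1,0.18,0,0,0,0.45],
    [-0.05,0,0,0,0,0,0.6],
    [0,0,0,0,0,0,0.9],
    [0,0,0,0,0,0,0.9],
    [0,0,0,0,0,0,0.9]
  ]
}}

```text
t: 3.98
position: [587.9, -377.9, 6.6]
tool_rot: [0.038, 0.708, 0.035, -0.704]
contact_force: [-0.3, -0.2, -0.7]
grip_width: 23.9
```

Call:
{"op": "step_arm", "data": {
  "commands": [
    [-0.3,0,0,0,0,0,0.9],
    [-1,0,0,0,0,0,0.9],
    [-1,0,0,0,0,0,0.9],
    [-1,0,0,0,0,0,0.9],
    [-0.8,0,0,0,0,0,0.9]
  ]
}}

```text
t: 4.6
position: [586.5, -376.4, 111.8]
tool_rot: [0.038, 0.707, 0.035, -0.705]
contact_force: [-0.1, -0.8, -0.8]
grip_width: 24.0
```

```bash
python3 -c "
from h import *
goto(526,289.2,110,0.122+np.pi/2)
f=grab_frame('wrist');cv2.imwrite('pics/w2.png',f['image'])"
```

```text
t 4.6 pos [ 586.5 -376.4  111.8] shift units [-1.000e-02 -2.673e+01 -3.400e-01] turn units [-0.11 -0.01 -0.02] w 24.0 F [-0.1 -0.8 -0.8]
```

View pics/w2.png

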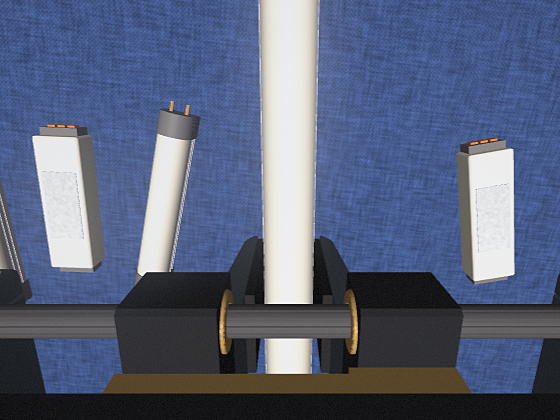

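Tube_290 is held straight and clear of the bench. I'll carry it to the place beside the 340 tube.

Call:
{"op": "step_arm", "data": {
  "commands": [
    [0,-0.7,0,0,0,0,0.9],
    [0,-1,0,0,0,0,0.9],
    [0,-1,0,0,0,0,0.9],
    [0,-1,0,0,0,0,0.9],
    [0,-1,0,0,0,0,0.9],
    [0,-1,0,0,0,0,0.9],
    [0,-1,0,0,0,0,0.9],
    [0,-1,0,0,0,0,0.9]
  ]
}}

```text
t: 5.65
position: [563.5, -173.3, 109.9]
tool_rot: [0.037, 0.706, 0.036, -0.706]
contact_force: [-0.7, -0.0, -0.5]
grip_width: 24.2
```

Call:
{"op": "step_arm", "data": {
  "commands": [
    [0,-1,0,0,0,0,0.9],
    [0,-1,0,0,0,0,0.9],
    [0,-1,0,0,0,0,0.9],
    [0,-1,0,0,0,0,0.9],
    [0,-1,0,0,0,0,0.9],
    [0,-1,0,0,0,0,0.9],
    [0,-1,0,0,0,0,0.9],
    [0,-1,0,0,0,0,0.9]
  ]
}}

```text
t: 6.65
position: [538.6, 39.3, 108.8]
tool_rot: [-0.037, -0.706, -0.036, 0.706]
contact_force: [0.3, -0.2, -1.6]
grip_width: 23.4
```

```bash
python3 -c "
from h import *
goto(526,289.2,110,0.122+np.pi/2)"
```

```text
t 6.65 pos [538.6  39.3 108.8] shift units [-0.06 -9.99 -0.54] turn units [-0.1  0.  -0. ] w 23.4 F [ 0.3 -0.2 -1.6]
```

Call:
{"op": "step_arm", "data": {
  "commands": [
    [0,-1,-0.1,-0.1,0,0,0.9],
    [0,-1,-0.1,0,0,0,0.9],
    [0,-1,-0.1,0,0,0,0.9],
    [0,-1,-0.1,0,0,0,0.9],
    [0,-1,-0.1,0,0,0,0.9],
    [0,-1,0,0,0,0,0.9],
    [0,-1,0,0,0,0,0.9],
    [0,-1,0,0,0,0,0.9]
  ]
}}

```text
t: 7.65
position: [520.6, 251.6, 107.8]
tool_rot: [-0.044, -0.705, -0.043, 0.706]
contact_force: [1.1, -0.2, -1.2]
grip_width: 23.9
```

```bash
python3 -c "
from h import *
goto(526,289.2,110,0.122+np.pi/2)"
```

```text
t 7.65 pos [520.6 251.6 107.8] shift units [-0.09 -1.47 -0.4 ] turn units [ 0.01  0.01 -0.  ] w 23.9 F [ 1.1 -0.2 -1.2]
```

Call:
{"op": "step_arm", "data": {
  "commands": [
    [0,-0.8,-0.25,0,0,0,0.9],
    [0,-0.5,-0.15,0,0,0,0.9],
    [0,-0.05,0,0,0,0,0.9]
  ]
}}

```text
t: 8.02
position: [525.6, 289.8, 107.6]
tool_rot: [-0.045, -0.705, -0.044, 0.706]
contact_force: [0.0, 0.7, -1.4]
grip_width: 23.7
```

```bash
python3 -c "
from h import *
goto(526,289.2,110,0.122+np.pi/2)
f=grab_frame('wrist');im=f['image'].copy()
for k in range(5):
  c=np.array([518.+7.8*k,352.8-63.2*k]); u=np.array([np.cos(.122),np.sin(.122)])
  for s in(-50,50):
    p=proj(f,[*(c+s*u),30])[0];cv2.circle(im,tuple(int(round(q)) for q in p),3,(0,255,0),-1)
cv2.imwrite('pics/w3.png',im)
f=grab_frame('scene');cv2.imwrite('pics/s3.png',f['image'])
f=grab_frame('top');cv2.imwrite('pics/t3.png',f['image'])
"
```

```text
t 8.03 pos [525.6 289.8 107.6] shift units [-0.1   0.03 -0.01] turn units [ 0.02  0.01 -0.  ] w 23.7 F [ 0.   0.7 -1.4]
```

View pics/w3.png

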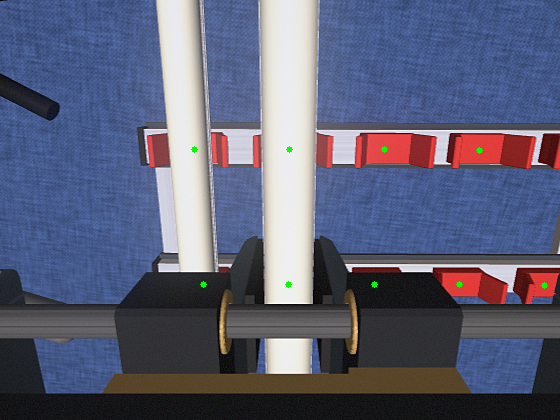

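View pics/s3.png

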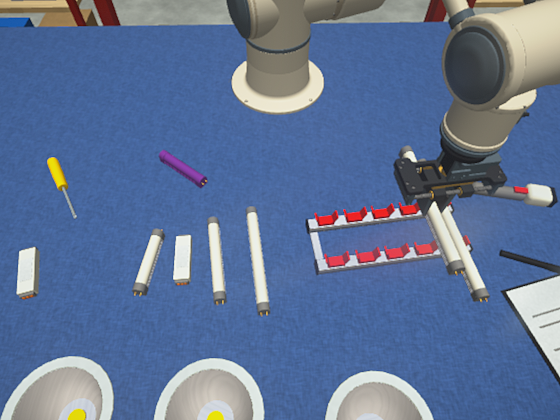

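The wrist view shows place k1's prongs at columns 253–332, midpoint 292.5. The held tube is at 290, so I'll shift about 2 mm towards −y and lower.

Call:
{"op": "step_arm", "data": {
  "commands": [
    [0.4,0.07,0,0,0,0,0.9],
    [0.6,0,0,0,0,0,0.9],
    [0.6,0,0,0,0,0,0.9],
    [0.5,0,0,0,0,0,0.9],
    [0.2,0,0,0,0,0,0.9],
    [0.1,0,0,0,0,0,0.9]
  ]
}}

```text
t: 8.93
position: [525.1, 284.7, 42.3]
tool_rot: [-0.044, -0.704, -0.043, 0.707]
contact_force: [-0.5, -0.1, -0.9]
grip_width: 24.2
```

```bash
python3 -c "
from h import *
goto(526,288,37,0.122+np.pi/2)
f=grab_frame('wrist');cv2.imwrite('pics/w4.png',f['image'])"
```

```text
t 8.93 pos [525.1 284.7  42.3] shift units [ 0.21 -0.13 -0.05] turn units [ 0.    0.02 -0.01] w 24.2 F [-0.5 -0.1 -0.9]
```

View pics/w4.png

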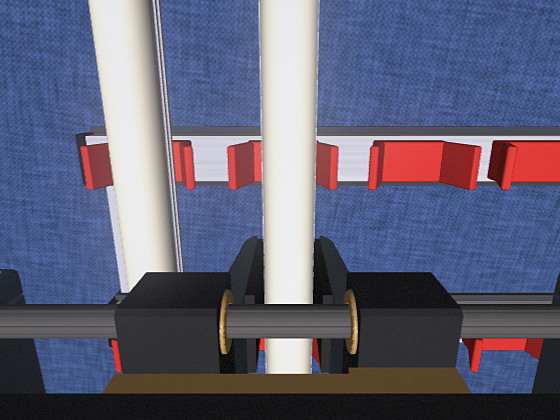

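Prongs are at 229–338 (midpoint 283.5) against the tube at 289, so the arm drifted 2.5 mm. I'll correct that and lower the rest.

Call:
{"op": "step_arm", "data": {
  "commands": [
    [0,-0.1,-0.03,0,0,0,0.9],
    [0.12,-0.02,0,0,0,0,0.9],
    [0.08,0,0,0,0,0,0.9],
    [0.02,0,0,0,0,0,0.9]
  ]
}}

```text
t: 9.48
position: [526.0, 288.4, 37.3]
tool_rot: [-0.044, -0.705, -0.043, 0.707]
contact_force: [0.4, 0.6, -1.7]
grip_width: 24.0
```

```bash
python3 -c "
from h import *
goto(526,287.3,37,0.122+np.pi/2)"
```

```text
t 9.47 pos [526.  288.4  37.3] shift units [0.01 0.04 0.01] turn units [ 0.    0.01 -0.01] w 24.0 F [ 0.4  0.6 -1.7]
```

Call:
{"op": "step_arm", "data": {
  "commands": [
    [0.05,0.04,0,0,0,0,0.9],
    [0,0,0,0,0,0,0.85],
    [0,0,0,0,0,0,0.5],
    [0,0,0,0,0,0,0.5],
    [0,0,0,0,0,0,0.5]
  ]
}}

```text
t: 10.1
position: [526.4, 287.7, 36.7]
tool_rot: [-0.043, -0.705, -0.043, 0.706]
contact_force: [-0.4, -0.2, 0.1]
grip_width: 45.4
```

Call:
{"op": "step_arm", "data": {
  "commands": [
    [-0.3,0,0,0,0,0,0.5],
    [-0.8,0,0,0,0,0,0.5],
    [-0.9,0,0,0,0,0,0.5]
  ]
}}

```text
t: 10.48
position: [525.6, 287.3, 87.3]
tool_rot: [-0.044, -0.704, -0.043, 0.707]
contact_force: [1.3, 0.6, -0.2]
grip_width: 45.8
```

```bash
python3 -c "
from h import *
goto(578.5,-56.6,100,0.117+np.pi/2)
f=grab_frame('wrist');cv2.imwrite('pics/w5.png',f['image'])"
```

```text
t 10.47 pos [525.6 287.3  87.3] shift units [-0.49 13.91 -0.42] turn units [ 0.03  0.02 -0.01] w 45.8 F [ 1.3  0.6 -0.2]
```

View pics/w5.png

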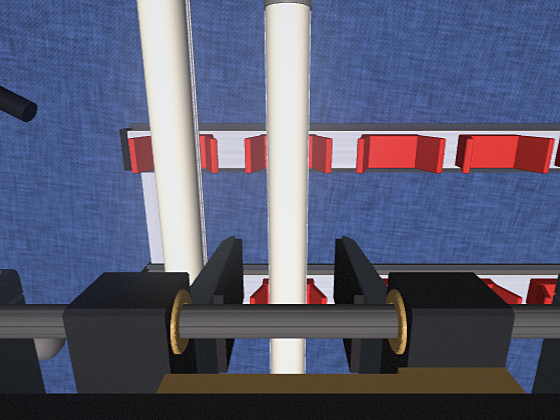

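Tube_290 is seated: it is at column 288, and the prongs span 245–331 (midpoint 288). Next is tube_240.

Call:
{"op": "step_arm", "data": {
  "commands": [
    [-0.5,0.6,0,0,0,0,0.45],
    [0,1,0,0,0,0,0.45],
    [0,1,0,0,0,0,0.45],
    [0,1,0,0,0,0,0.45],
    [0,1,-0.1,0,0,0,0.45],
    [0,1,-0.1,0,0,0,0.45],
    [0,1,-0.1,0,0,0,0.45],
    [0,1,-0.1,0,0,0,0.45]
  ]
}}

```text
t: 11.52
position: [560.8, 90.2, 107.4]
tool_rot: [0.044, 0.706, 0.043, -0.705]
contact_force: [-0.2, 0.5, -1.3]
grip_width: 50.2
```

```bash
python3 -c "
from h import *
goto(578.5,-56.6,100,0.117+np.pi/2)"
```

```text
t 11.53 pos [560.8  90.2 107.4] shift units [0.3  5.91 0.02] turn units [ 0.04 -0.01 -0.  ] w 50.2 F [-0.2  0.5 -1.3]
```

Call:
{"op": "step_arm", "data": {
  "commands": [
    [0.1,1,0,0,0,0,0.45],
    [0.1,1,0.05,0,0,0,0.45],
    [0,1,0.05,0,0,0,0.45],
    [0,1,0.05,0,0,0,0.45],
    [0,0.9,0,0,0,0,0.45],
    [0,0.4,0,0,0,0,0.45],
    [0,0.1,0,0,0,0,0.45]
  ]
}}

```text
t: 12.4
position: [572.0, -55.2, 104.6]
tool_rot: [0.043, 0.706, 0.042, -0.705]
contact_force: [0.7, 0.3, 0.2]
grip_width: 50.2
```

```bash
python3 -c "
from h import *
goto(578.5,-56.6,6,0.117+np.pi/2)
f=grab_frame('wrist');cv2.imwrite('pics/w6.png',f['image'])"
```

```text
t 12.4 pos [572.  -55.2 104.6] shift units [ 3.95  0.08 -0.25] turn units [ 0.01 -0.01 -0.01] w 50.2 F [0.7 0.3 0.2]
```

View pics/w6.png

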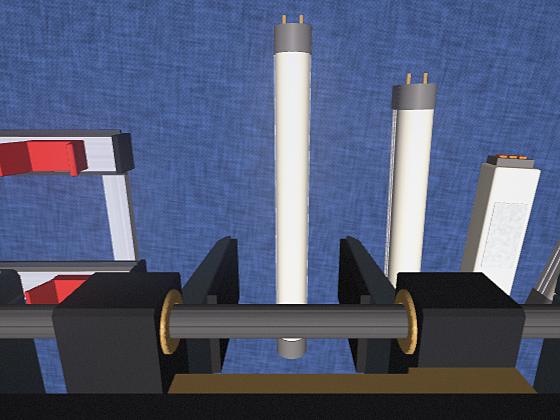

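Tube_240 is centred between the fingers at column 292, with its neighbour clear at 410. I'll descend.

Call:
{"op": "step_arm", "data": {
  "commands": [
    [0.8,0.08,-0.2,0,0,0,0.45],
    [0.9,0,-0.05,0,0,0,0.45],
    [0.9,0,0,0,0,0,0.45],
    [0.7,0,0,0,0,0,0.45],
    [0.3,0,0,0,0,0,0.45],
    [0.0,0,0,0,0,0,0.45]
  ]
}}

```text
t: 13.2
position: [578.2, -52.8, 7.6]
tool_rot: [-0.044, -0.705, -0.044, 0.706]
contact_force: [-0.1, -0.6, -0.0]
grip_width: 50.2
```

```bash
python3 -c "
from h import *
goto(578.5,-56.6,6,0.117+np.pi/2)"
```

```text
t 13.2 pos [578.2 -52.8   7.6] shift units [0.06 0.15 0.01] turn units [ 0.04  0.01 -0.  ] w 50.2 F [-0.1 -0.6 -0. ]
```

Call:
{"op": "step_arm", "data": {
  "commands": [
    [0.05,0.14,0,0,0,0,0.45],
    [0,0,0,0,0,0,0.6],
    [0,0,0,0,0,0,0.9],
    [0,0,0,0,0,0,0.9],
    [0,0,0,0,0,0,0.9]
  ]
}}

```text
t: 13.82
position: [579.8, -56.6, 7.9]
tool_rot: [0.044, 0.706, 0.043, -0.705]
contact_force: [-0.1, 0.5, -1.5]
grip_width: 23.5
```

Call:
{"op": "step_arm", "data": {
  "commands": [
    [-0.3,0,0,0,0,0,0.9],
    [-1,0,0,0,0,0,0.9],
    [-1,0,0,0,0,0,0.9],
    [-1,0,0,0,0,0,0.9],
    [-0.8,0,0,0,0,0,0.9]
  ]
}}

```text
t: 14.45
position: [578.5, -56.2, 113.9]
tool_rot: [-0.044, -0.705, -0.044, 0.706]
contact_force: [-0.6, 0.8, -0.5]
grip_width: 23.7
```

```bash
python3 -c "
from h import *
goto(533.7,224.3,105,0.122+np.pi/2)
f=grab_frame('wrist');cv2.imwrite('pics/w7.png',f['image'])"
```

```text
t 14.45 pos [578.5 -56.2 113.9] shift units [  0.35 -11.36   0.39] turn units [ 0.01  0.01 -0.  ] w 23.7 F [-0.6  0.8 -0.5]
```

View pics/w7.png

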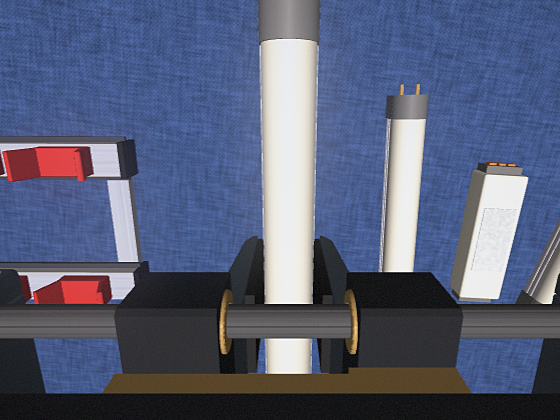

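Tube_240 is held straight. I'll carry it to k2.

Call:
{"op": "step_arm", "data": {
  "commands": [
    [0,-0.7,0,0,0,0,0.9],
    [0,-1,0.05,0,0,0,0.9],
    [0,-1,0.05,0,0,0,0.9],
    [0,-1,0.05,0,0,0,0.9],
    [0,-1,0.05,0,0,0,0.9],
    [0,-1,0.05,0,0,0,0.9],
    [0,-1,0.05,0,0,0,0.9],
    [0,-1,0,0,0,0,0.9]
  ]
}}

```text
t: 15.5
position: [542.7, 144.3, 112.4]
tool_rot: [-0.044, -0.704, -0.043, 0.707]
contact_force: [0.4, -0.5, -0.6]
grip_width: 24.0
```

```bash
python3 -c "
from h import *
goto(533.7,224.3,105,0.122+np.pi/2)"
```

```text
t 15.5 pos [542.7 144.3 112.4] shift units [ 0.3  -3.22 -0.04] turn units [ 0.    0.02 -0.  ] w 24.0 F [ 0.4 -0.5 -0.6]
```

Call:
{"op": "step_arm", "data": {
  "commands": [
    [0,-1,-0.02,0,0,0,0.9],
    [0,-1,0,0,0,0,0.9],
    [0,-0.7,0,0,0,0,0.9],
    [0.1,-0.25,0,0,0,0,0.9],
    [0.1,0,0,0,0,0,0.9]
  ]
}}

```text
t: 16.12
position: [529.8, 223.6, 104.6]
tool_rot: [-0.045, -0.703, -0.044, 0.709]
contact_force: [-0.4, -1.2, -1.2]
grip_width: 24.2
```

```bash
python3 -c "
from h import *
goto(533.7,224.3,38,0.122+np.pi/2)
f=grab_frame('wrist');cv2.imwrite('pics/w8.png',f['image'])"
```

```text
t 16.12 pos [529.8 223.6 104.6] shift units [ 2.66 -0.01 -0.18] turn units [ 0.03  0.05 -0.  ] w 24.2 F [-0.4 -1.2 -1.2]
```

View pics/w8.png

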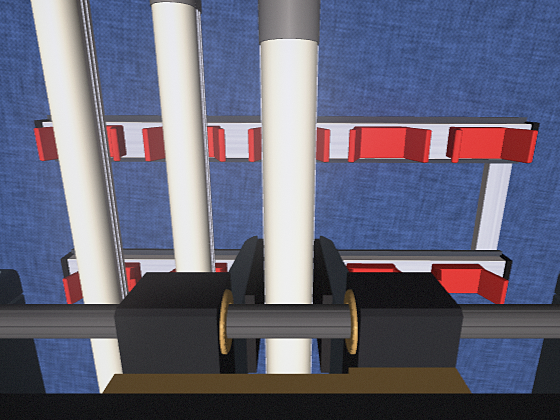

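Place k2's prongs span 249–329, with the tube at 289.5, so it is aligned. I'll lower.

Call:
{"op": "step_arm", "data": {
  "commands": [
    [0.4,0,-0.17,0,0.05,0,0.9],
    [0.6,0,0,0,0,0,0.9],
    [0.6,0,0,0,0,0,0.9],
    [0.5,0,0,0,0,0,0.9],
    [0.15,0,0,0,0,0,0.9],
    [0,0,0,0,0,0,0.9]
  ]
}}

```text
t: 16.92
position: [534.0, 221.7, 42.8]
tool_rot: [-0.044, -0.705, -0.043, 0.706]
contact_force: [0.1, -0.4, -1.6]
grip_width: 24.0
```

```bash
python3 -c "
from h import *
goto(533.7,224.3,38,0.122+np.pi/2)
f=grab_frame('wrist');cv2.imwrite('pics/w9.png',f['image'])"
```

```text
t 16.93 pos [534.  221.7  42.8] shift units [ 0.19 -0.11 -0.  ] turn units [ 0.01  0.01 -0.01] w 24.0 F [ 0.1 -0.4 -1.6]
```

View pics/w9.png

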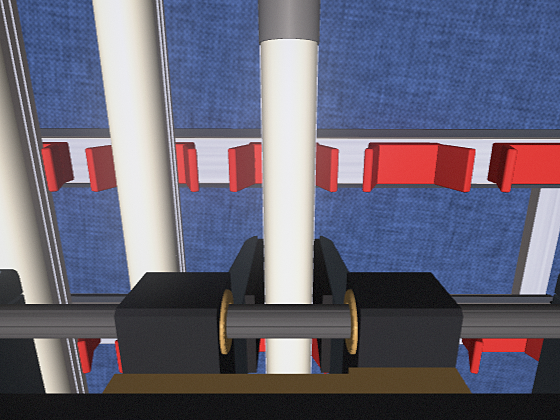

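As with tube_290, it is 2.5 mm off, so I'll correct by −0.1 and then release.

Call:
{"op": "step_arm", "data": {
  "commands": [
    [0,-0.1,0,0,0,0,0.9],
    [0.12,0,0,0,0,0,0.9],
    [0.08,0,0,0,0,0,0.9],
    [0.02,0,0,0,0,0,0.9],
    [0,0,0,0,0,0,0.9]
  ]
}}

```text
t: 17.6
position: [534.4, 224.7, 38.3]
tool_rot: [0.044, 0.706, 0.044, -0.706]
contact_force: [0.2, -0.1, -0.8]
grip_width: 23.6
```

Call:
{"op": "step_arm", "data": {
  "commands": [
    [0.03,0,0,0,0,0,0.9],
    [0,0,0,0,0,0,0.85],
    [0,0,0,0,0,0,0.5],
    [0,0,0,0,0,0,0.5],
    [0,0,0,0,0,0,0.5]
  ]
}}

```text
t: 18.23
position: [534.7, 224.7, 37.8]
tool_rot: [0.044, 0.706, 0.044, -0.705]
contact_force: [0.5, -0.1, 0.4]
grip_width: 45.0
```

Call:
{"op": "step_arm", "data": {
  "commands": [
    [-0.3,0,0,0,0,0,0.5],
    [-0.8,0,0,0,0,0,0.5],
    [-0.9,0,0,0,0,0,0.5]
  ]
}}

```text
t: 18.6
position: [533.7, 224.4, 88.5]
tool_rot: [-0.044, -0.705, -0.043, 0.706]
contact_force: [0.6, -0.4, 0.5]
grip_width: 45.4
```

```bash
python3 -c "
from h import *
goto(578.2,-142.1,105,0.15+np.pi/2)
f=grab_frame('wrist');cv2.imwrite('pics/w10.png',f['image'])"
```

```text
t 18.6 pos [533.7 224.4  88.5] shift units [-0.65 14.77  0.04] turn units [-0.15  0.01 -0.01] w 45.4 F [ 0.6 -0.4  0.5]
```

View pics/w10.png

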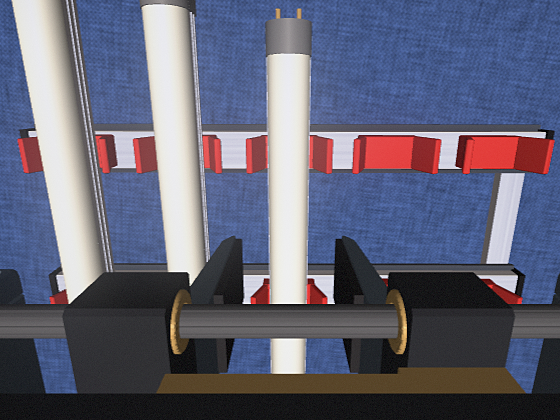

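Tube_240 is seated and centred (column 289, prongs 247–332). Next is tube_190.

Call:
{"op": "step_arm", "data": {
  "commands": [
    [-0.6,0.6,0,-0.15,0,0,0.45],
    [0,1,0,0,0,0,0.45],
    [0,1,0,0,0,0,0.45],
    [0,1,0,0,0,0,0.45],
    [0,1,0,0,0,0,0.45],
    [0,1,0,0,0,0,0.45],
    [0,1,0,0,0,0,0.45],
    [0,1,0,0,0,0,0.45]
  ]
}}

```text
t: 19.65
position: [565.2, 33.2, 110.9]
tool_rot: [0.054, 0.708, 0.055, -0.702]
contact_force: [0.5, 0.5, -0.9]
grip_width: 50.0
```

```bash
python3 -c "
from h import *
goto(578.2,-142.1,105,0.15+np.pi/2)"
```

```text
t 19.65 pos [565.2  33.2 110.9] shift units [0.23 7.01 0.56] turn units [ 0.02 -0.04 -0.  ] w 50.0 F [ 0.5  0.5 -0.9]
```

Call:
{"op": "step_arm", "data": {
  "commands": [
    [0,1,0.1,0,0,0,0.45],
    [0,1,0.1,0,0,0,0.45],
    [0,1,0.1,0,0,0,0.45],
    [0,1,0.1,0,0,0,0.45],
    [0,1,0.1,0,0,0,0.45],
    [0,0.9,0,0,0,0,0.45],
    [0,0.4,0,0,0,0,0.45],
    [0,0.1,0,0,0,0,0.45]
  ]
}}

```text
t: 20.65
position: [578.5, -133.8, 113.0]
tool_rot: [0.054, 0.709, 0.054, -0.701]
contact_force: [0.1, 0.5, -0.5]
grip_width: 50.1
```

```bash
python3 -c "
from h import *
goto(578.2,-142.1,6,0.15+np.pi/2)
f=grab_frame('wrist');cv2.imwrite('pics/w11.png',f['image'])"
```

```text
t 20.65 pos [ 578.5 -133.8  113. ] shift units [4.28 0.32 0.1 ] turn units [ 0.01 -0.06 -0.01] w 50.1 F [ 0.1  0.5 -0.5]
```

View pics/w11.png

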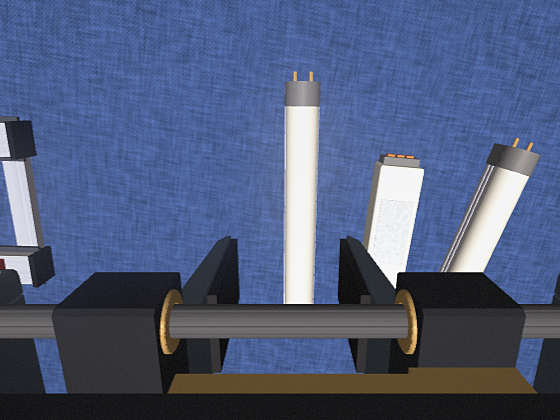

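Tube_190 is at column 302 and the driver's left edge is near 370. I'll shift 8 mm to centre on the tube, narrow the jaws to keep clear of the driver, then descend.

Call:
{"op": "step_arm", "data": {
  "commands": [
    [0.2,0.33,0,0,-0.05,0,0.55],
    [0.8,0,0.08,0,0,0,0.55],
    [0.8,0,0,0,0,0,0.55],
    [0.8,0,0,0,0,0,0.55],
    [0.2,0,0,0,0,0,0.55]
  ]
}}

```text
t: 21.32
position: [578.5, -141.3, 40.5]
tool_rot: [0.055, 0.705, 0.055, -0.705]
contact_force: [0.6, -0.0, -0.1]
grip_width: 41.0
```

```bash
python3 -c "
from h import *
goto(578.2,-142.1,6,0.15+np.pi/2)
f=grab_frame('wrist');cv2.imwrite('pics/w12.png',f['image'])"
```

```text
t 21.32 pos [ 578.5 -141.3   40.5] shift units [1.38 0.03 0.02] turn units [ 0.03 -0.   -0.01] w 41.0 F [ 0.6 -0.  -0.1]
```

View pics/w12.png

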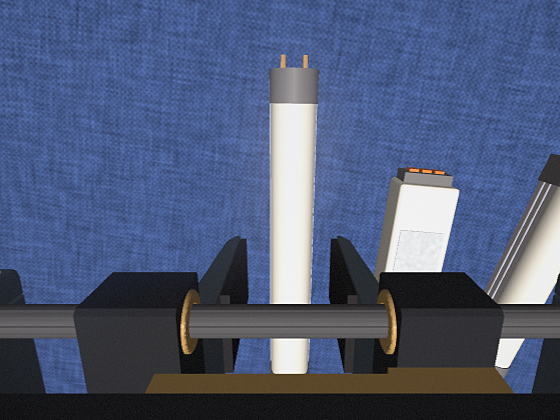

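The jaws are centred on tube_190 (292 against 288.5), and there is still a gap of about 9 mm to the driver.

Call:
{"op": "step_arm", "data": {
  "commands": [
    [0.5,0,0,0,0,0,0.55],
    [0.6,0,0,0,0,0,0.55],
    [0.2,0,0,0,0,0,0.55],
    [0,0,0,0,0,0,0.65],
    [0,0,0,0,0,0,0.9],
    [0,0,0,0,0,0,0.9],
    [0,0,0,0,0,0,0.9]
  ]
}}

```text
t: 22.25
position: [579.8, -141.6, 7.5]
tool_rot: [0.056, 0.706, 0.054, -0.704]
contact_force: [-0.3, -0.2, -0.9]
grip_width: 24.0
```

Call:
{"op": "step_arm", "data": {
  "commands": [
    [-0.3,0,0,0,0,0,0.9],
    [-1,0,0,0,0,0,0.9],
    [-1,0,0,0,0,0,0.9],
    [-1,0,0,0,0,0,0.9],
    [-0.8,0,0,0,0,0,0.9]
  ]
}}

```text
t: 22.88
position: [578.7, -141.1, 114.0]
tool_rot: [0.056, 0.705, 0.054, -0.705]
contact_force: [-0.4, 0.2, -0.2]
grip_width: 24.0
```

```bash
python3 -c "
from h import *
goto(541.4,162,105,0.122+np.pi/2)
f=grab_frame('wrist');cv2.imwrite('pics/w13.png',f['image'])"
```

```text
t 22.88 pos [ 578.7 -141.1  114. ] shift units [  0.34 -12.21  -0.41] turn units [ 0.19 -0.01 -0.01] w 24.0 F [-0.4  0.2 -0.2]
```

View pics/w13.png

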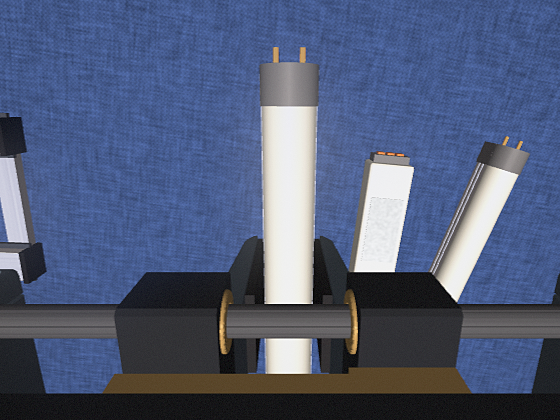

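Tube_190 is held and the driver is undisturbed. I'll carry to k3.

Call:
{"op": "step_arm", "data": {
  "commands": [
    [0,-0.7,0,0.19,0,0,0.9],
    [0,-1,0,0,0,0,0.9],
    [0,-1,0,0,0,0,0.9],
    [0,-1,0,0,0,0,0.9],
    [0,-1,0,0,0,0,0.9],
    [0,-1,0,0,0,0,0.9],
    [0,-1,0,0,0,0,0.9],
    [0,-1,0,0,0,0,0.9]
  ]
}}

```text
t: 23.92
position: [555.7, 53.5, 117.7]
tool_rot: [0.043, 0.709, 0.04, -0.703]
contact_force: [-0.6, 0.9, -1.2]
grip_width: 23.6
```

```bash
python3 -c "
from h import *
goto(541.4,162,105,0.122+np.pi/2)"
```

```text
t 23.93 pos [555.7  53.5 117.7] shift units [ 0.49 -4.38  0.06] turn units [-0.02 -0.04 -0.03] w 23.6 F [-0.6  0.9 -1.2]
```

Call:
{"op": "step_arm", "data": {
  "commands": [
    [0.1,-1,0,0,-0.04,0,0.9],
    [0.1,-1,0,0,0,0,0.9],
    [0.1,-1,0,0,0,0,0.9],
    [0.1,-0.8,0,0,0,0,0.9],
    [0,-0.25,0,0,0,0,0.9],
    [0,0,0,0,0,0,0.9]
  ]
}}

```text
t: 24.68
position: [542.7, 158.4, 107.3]
tool_rot: [0.044, 0.706, 0.041, -0.705]
contact_force: [-0.1, -0.4, -1.8]
grip_width: 23.6
```

```bash
python3 -c "
from h import *
goto(541.4,162,38,0.122+np.pi/2)
f=grab_frame('wrist');cv2.imwrite('pics/w14.png',f['image'])"
```

```text
t 24.68 pos [542.7 158.4 107.3] shift units [ 2.77 -0.16  0.04] turn units [-0.01 -0.01 -0.03] w 23.6 F [-0.1 -0.4 -1.8]
```

View pics/w14.png

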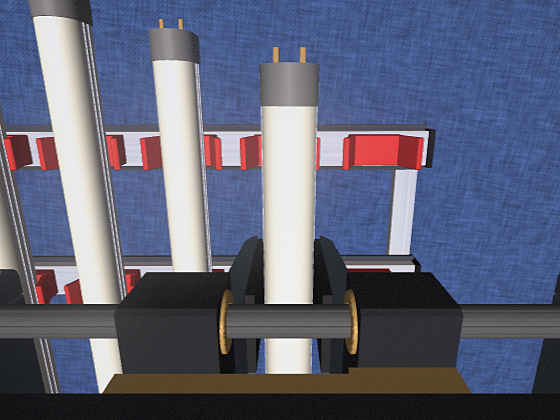

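Prongs are at 241–321 (midpoint 281) against the tube at 289.5, so I'll shift about 5 mm plus an allowance for descent drift.

Call:
{"op": "step_arm", "data": {
  "commands": [
    [0.4,-0.27,0,0,0,-0.03,0.9],
    [0.6,0,0,0,0,0,0.9],
    [0.6,0,0,0,0,0,0.9],
    [0.5,0,0,0,0,0,0.9],
    [0.2,0,0,0,0,0,0.9],
    [0,0,0,0,0,0,0.9]
  ]
}}

```text
t: 25.48
position: [541.7, 163.4, 44.7]
tool_rot: [-0.042, -0.706, -0.042, 0.706]
contact_force: [-0.4, 0.5, -0.7]
grip_width: 23.7
```

```bash
python3 -c "
from h import *
goto(541.4,162.5,37.5,0.122+np.pi/2)
f=grab_frame('wrist');cv2.imwrite('pics/w15.png',f['image'])"
```

```text
t 25.48 pos [541.7 163.4  44.7] shift units [0.29 0.03 0.02] turn units [-0.02  0.    0.  ] w 23.7 F [-0.4  0.5 -0.7]
```

View pics/w15.png

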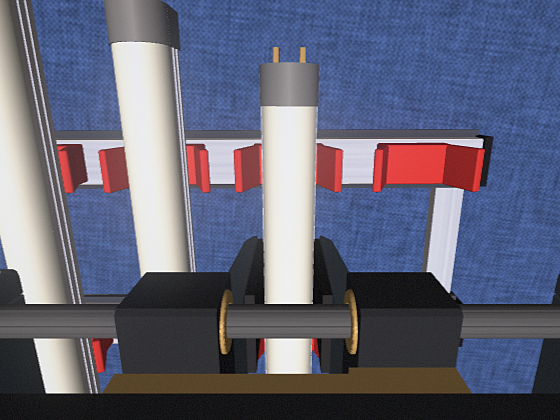

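Centred: prongs at 234–342, midpoint 288. I'll lower and release.

Call:
{"op": "step_arm", "data": {
  "commands": [
    [0.12,0,0,0,0,0,0.9],
    [0.12,0,0,0,0,0,0.9],
    [0.06,0,0,0,0,0,0.9],
    [0.02,0,0,0,0,0,0.9]
  ]
}}

```text
t: 26.02
position: [542.6, 163.6, 37.4]
tool_rot: [0.042, 0.707, 0.042, -0.705]
contact_force: [0.7, -0.5, -0.9]
grip_width: 23.9
```

Call:
{"op": "step_arm", "data": {
  "commands": [
    [0,0,0,0,0,0,0.85],
    [0,0,0,0,0,0,0.5],
    [0,0,0,0,0,0,0.5],
    [0,0,0,0,0,0,0.5]
  ]
}}

```text
t: 26.52
position: [542.9, 163.7, 37.7]
tool_rot: [0.042, 0.707, 0.042, -0.705]
contact_force: [0.3, 0.5, 1.1]
grip_width: 45.5
```

Call:
{"op": "step_arm", "data": {
  "commands": [
    [-0.3,0,0,0,0,0,0.5],
    [-0.8,0,0,0,0,0,0.5],
    [-0.9,0,0,0,0,0,0.5]
  ]
}}

```text
t: 26.9
position: [541.8, 163.4, 88.6]
tool_rot: [-0.042, -0.706, -0.042, 0.706]
contact_force: [0.6, 0.4, 0.5]
grip_width: 45.7
```

```bash
python3 -c "
from h import *
goto(583.4,-282.9,105,-0.142+np.pi/2)
f=grab_frame('wrist');cv2.imwrite('pics/w16.png',f['image'])"
```

```text
t 26.9 pos [541.8 163.4  88.6] shift units [-0.66 17.92  0.46] turn units [1.49 0.   0.  ] w 45.7 F [0.6 0.4 0.5]
```

View pics/w16.png

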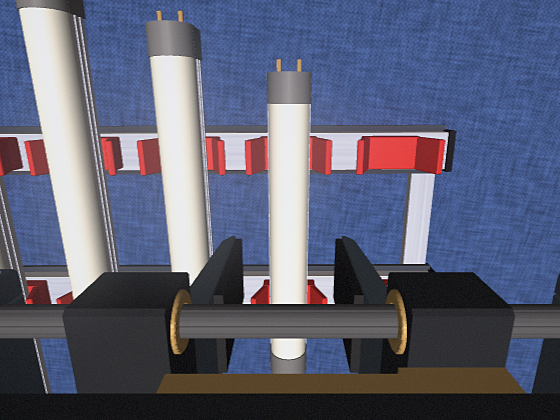

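Tube_190 is seated at column 289 (prongs 246–331). Next is tube_140.

Call:
{"op": "step_arm", "data": {
  "commands": [
    [-0.6,0.6,0,0,0,0,0.5],
    [0,1,0,0,0,0,0.5],
    [0,1,0,0,0,0,0.5],
    [0,1,0,0,0,0,0.5],
    [0,1,0,0,0,0,0.5],
    [0,1,0,0,0,0,0.5],
    [0,1,0,0,0,0,0.5],
    [0,1,0,0,0,0,0.5]
  ]
}}

```text
t: 27.95
position: [566.6, -35.5, 112.3]
tool_rot: [0.042, 0.708, 0.042, -0.703]
contact_force: [0.0, -0.5, 0.5]
grip_width: 45.7
```

Call:
{"op": "step_arm", "data": {
  "commands": [
    [0,1,0,0,0,0,0.5],
    [0,1,0,0,0,0,0.5],
    [0,1,0,0,0,0,0.5],
    [0,1,0,0,0,0,0.5],
    [0,1,0,0,0,0,0.5],
    [0,1,0,0.5,0,0,0.5],
    [0,1,0,0.5,0,0,0.5],
    [0,0.7,0,0.5,0,0,0.5]
  ]
}}

```text
t: 28.95
position: [581.5, -241.4, 117.0]
tool_rot: [-0.054, 0.708, -0.054, -0.702]
contact_force: [0.1, -0.1, 0.1]
grip_width: 45.5
```

```bash
python3 -c "
from h import *
goto(583.4,-282.9,105,-0.142+np.pi/2)"
```

```text
t 28.95 pos [ 581.5 -241.4  117. ] shift units [ 0.48  1.63 -0.32] turn units [-0.06 -0.04 -0.  ] w 45.5 F [ 0.1 -0.1  0.1]
```

Call:
{"op": "step_arm", "data": {
  "commands": [
    [0.2,0.8,-0.1,0,-0.04,0,0.5],
    [0.1,0.7,-0.1,0,0,0,0.5],
    [0,0.15,-0.1,0,0,0,0.5],
    [0,0,0,0,0,0,0.5]
  ]
}}

```text
t: 29.45
position: [581.7, -287.8, 109.4]
tool_rot: [0.053, -0.705, 0.053, 0.705]
contact_force: [0.0, -0.2, 0.3]
grip_width: 45.6
```

```bash
python3 -c "
from h import *
goto(583.4,-282.9,6,-0.142+np.pi/2)
f=grab_frame('wrist');cv2.imwrite('pics/w17.png',f['image'])"
```

```text
t 29.45 pos [ 581.7 -287.8  109.4] shift units [ 4.14 -0.2  -0.04] turn units [-0.05  0.   -0.  ] w 45.6 F [ 0.  -0.2  0.3]
```

View pics/w17.png

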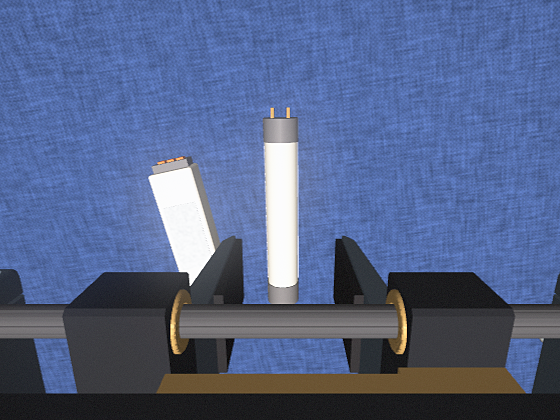

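The tube is at column 282 and the jaw centre at 289, so I'll shift 5 mm. I'll narrow the jaws to 36 mm so the finger clears the driver, whose edge is about 45 mm from the tube axis.

Call:
{"op": "step_arm", "data": {
  "commands": [
    [0.2,-0.2,0,0,0,0,0.6],
    [0.8,-0.02,0,0,0,0,0.6],
    [0.8,0,0,0,0,0,0.6],
    [0.7,0,0,0,0,0,0.6],
    [0.1,0,0,0,0,0,0.6]
  ]
}}

```text
t: 30.12
position: [583.0, -277.9, 42.2]
tool_rot: [0.052, -0.705, 0.051, 0.705]
contact_force: [-0.2, 0.4, -0.2]
grip_width: 36.3
```

```bash
python3 -c "
from h import *
goto(583.4,-282.9,6,-0.142+np.pi/2)
f=grab_frame('wrist');cv2.imwrite('pics/w18.png',f['image'])"
```

```text
t 30.12 pos [ 583.  -277.9   42.2] shift units [ 1.45  0.2  -0.05] turn units [-0.02  0.    0.  ] w 36.3 F [-0.2  0.4 -0.2]
```

View pics/w18.png

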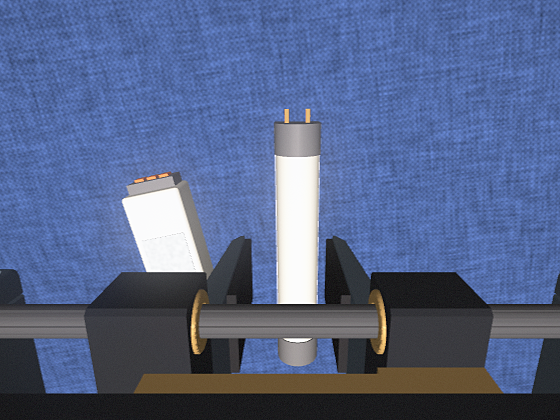

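Call:
{"op": "step_arm", "data": {
  "commands": [
    [0,0.18,-0.03,0,0,0,0.6],
    [0.5,0,0,0,0,0,0.6],
    [0.6,0,0,0,0,0,0.6],
    [0.25,0,0,0,0,0,0.6],
    [0,0,0,0,0,0,0.7],
    [0,0,0,0,0,0,0.9],
    [0,0,0,0,0,0,0.9],
    [0,0,0,0,0,0,0.9]
  ]
}}

```text
t: 31.18
position: [584.3, -283.5, 8.1]
tool_rot: [-0.051, 0.706, -0.052, -0.704]
contact_force: [-0.4, 0.5, -0.8]
grip_width: 23.5
```

Call:
{"op": "step_arm", "data": {
  "commands": [
    [-0.3,0,0,0,0,0,0.9],
    [-1,0,0,0,0,0,0.9],
    [-1,0,0,0,0,0,0.9],
    [-1,0,0,0,0,0,0.9],
    [-0.8,0,0,0,0,0,0.9]
  ]
}}

```text
t: 31.8
position: [583.5, -283.0, 114.6]
tool_rot: [-0.052, 0.706, -0.052, -0.705]
contact_force: [0.1, 0.2, -1.3]
grip_width: 23.8
```

```bash
python3 -c "
from h import *
goto(549.1,100,105,0.122+np.pi/2)
f=grab_frame('wrist');cv2.imwrite('pics/w19.png',f['image'])"
```

```text
t 31.8 pos [ 583.5 -283.   114.6] shift units [  0.38 -14.96   3.59] turn units [-1.54 -0.01 -0.  ] w 23.8 F [ 0.1  0.2 -1.3]
```

View pics/w19.png

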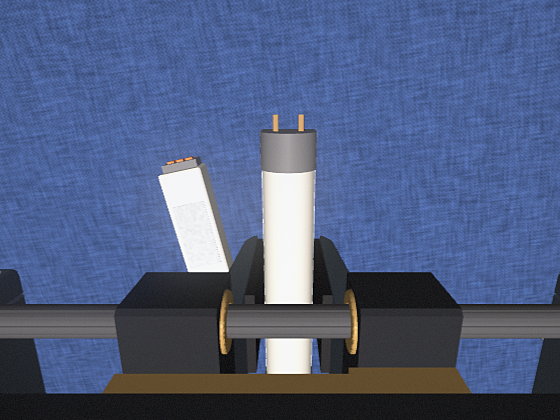

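Tube_140 is held and the driver is still in place. I'll carry to k4 and turn on the way.

Call:
{"op": "step_arm", "data": {
  "commands": [
    [0,-0.7,0,-0.5,0,0,0.9],
    [0,-1,0,-0.5,0,0,0.9],
    [0,-1,0,-0.5,0,0,0.9],
    [0,-1,0,0,0,0,0.9],
    [0,-1,0,0,0,0,0.9],
    [0,-1,0,0,0,0,0.9],
    [0,-1,0,0,0,0,0.9],
    [0,-1,0,0,0,0,0.9]
  ]
}}

```text
t: 32.85
position: [572.2, -86.6, 118.4]
tool_rot: [0.04, 0.708, 0.037, -0.704]
contact_force: [0.2, 0.7, -1.0]
grip_width: 24.0
```

```bash
python3 -c "
from h import *
goto(549.1,100,105,0.122+np.pi/2)"
```

```text
t 32.85 pos [572.2 -86.6 118.4] shift units [ 0.5  -7.52  0.1 ] turn units [-0.07 -0.04 -0.03] w 24.0 F [ 0.2  0.7 -1. ]
```

Call:
{"op": "step_arm", "data": {
  "commands": [
    [0,-1,0,-0.07,-0.04,0,0.9],
    [0,-1,0,0,0,-0.03,0.9],
    [0.1,-1,0,0,0,0,0.9],
    [0.1,-1,0,0,0,0,0.9],
    [0.1,-1,0,0,0,0,0.9],
    [0.1,-1,0,0,0,0,0.9],
    [0,-0.8,0,0,0,0,0.9],
    [0,-0.2,0,0,0,0,0.9]
  ]
}}

```text
t: 33.85
position: [548.5, 97.1, 108.6]
tool_rot: [-0.037, -0.706, -0.037, 0.706]
contact_force: [-0.3, 0.1, -0.5]
grip_width: 24.1
```

```bash
python3 -c "
from h import *
goto(549.1,100,38,0.122+np.pi/2)
f=grab_frame('wrist');cv2.imwrite('pics/w20.png',f['image'])"
```

```text
t 33.85 pos [548.5  97.1 108.6] shift units [ 2.82 -0.11 -0.03] turn units [-0.1  0.   0. ] w 24.1 F [-0.3  0.1 -0.5]
```

View pics/w20.png

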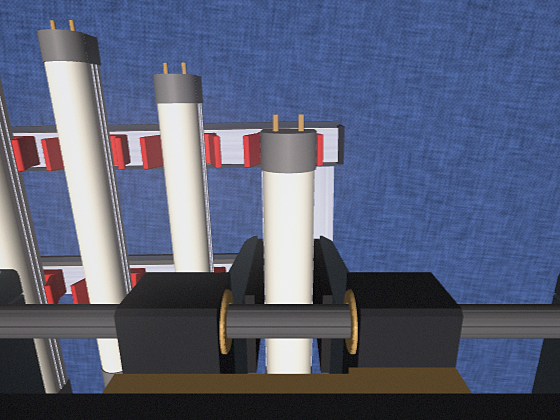

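Prongs are at 244–324 (midpoint 284) against the tube at 289. I'll correct and descend.

Call:
{"op": "step_arm", "data": {
  "commands": [
    [0.4,-0.22,-0.03,-0.1,0,0,0.9],
    [0.6,0,0,0,0,0,0.9],
    [0.6,0,0,0,0,0,0.9],
    [0.5,0,0,0,0,0,0.9],
    [0.2,0,0,0,0,0,0.9],
    [0,0,0,0,0,0,0.9]
  ]
}}

```text
t: 34.65
position: [548.3, 100.9, 45.8]
tool_rot: [-0.042, -0.705, -0.043, 0.707]
contact_force: [0.0, -0.2, -1.2]
grip_width: 23.9
```

```bash
python3 -c "
from h import *
goto(549.1,100,38.3,0.122+np.pi/2)
f=grab_frame('wrist');cv2.imwrite('pics/w21.png',f['image'])"
```

```text
t 34.65 pos [548.3 100.9  45.8] shift units [ 0.3   0.04 -0.03] turn units [-0.01  0.01  0.  ] w 23.9 F [ 0.  -0.2 -1.2]
```

View pics/w21.png

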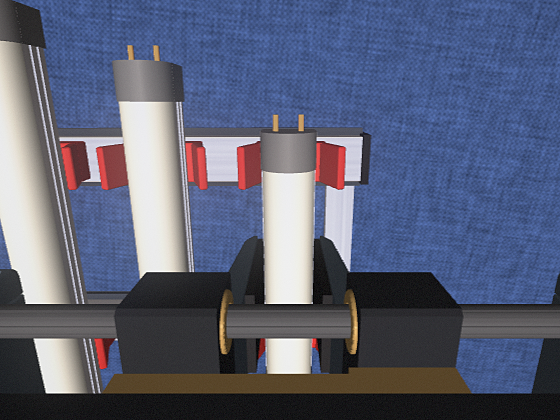

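Nearly centred: prongs at 238–345 (midpoint 291), tube at 289. I'll lower and release.

Call:
{"op": "step_arm", "data": {
  "commands": [
    [0.12,0.03,0,0,0,0,0.9],
    [0.12,0,0,0,0,0,0.9],
    [0.06,0,0,0,0,0,0.9],
    [0.03,0,0,0,0,0,0.9]
  ]
}}

```text
t: 35.2
position: [549.3, 100.2, 38.4]
tool_rot: [0.042, 0.706, 0.043, -0.706]
contact_force: [0.1, -0.3, -0.9]
grip_width: 23.6
```

Call:
{"op": "step_arm", "data": {
  "commands": [
    [0,0,0,0,0,0,0.85],
    [0,0,0,0,0,0,0.5],
    [0,0,0,0,0,0,0.5],
    [0,0,0,0,0,0,0.5]
  ]
}}

```text
t: 35.7
position: [549.5, 100.3, 38.6]
tool_rot: [0.042, 0.706, 0.043, -0.705]
contact_force: [-0.4, 0.4, 0.9]
grip_width: 45.1
```

Call:
{"op": "step_arm", "data": {
  "commands": [
    [-0.3,0,0,0,0,0,0.5],
    [-0.8,0,0,0,0,0,0.5],
    [-0.9,0,0,0,0,0,0.5],
    [-1,0.3,0,0,0,0,0.5],
    [-1,1,0,0,0,0,0.5],
    [-1,1,0,0,0,0,0.5],
    [0,1,0,0,0,0,0.5],
    [0,1,0,0,0,0,0.5]
  ]
}}

```text
t: 36.7
position: [562.6, -8.1, 171.9]
tool_rot: [0.044, 0.707, 0.043, -0.705]
contact_force: [0.8, -0.3, -0.2]
grip_width: 45.8
```

Call:
{"op": "step_arm", "data": {
  "commands": [
    [0,1,0,0,0,0,0.5],
    [0,1,0,0,0,0,0.5],
    [0,1,0,0,0,0,0.5],
    [0,1,0,0,0,0,0.5],
    [0,1,0,0,0,0,0.5],
    [0,1,0,0,0,0,0.5],
    [0,0.5,0,0,0,0,0.5],
    [0,0,0,0,0,0,0.5]
  ]
}}

```text
t: 37.7
position: [582.8, -175.8, 176.5]
tool_rot: [0.043, 0.708, 0.042, -0.703]
contact_force: [-0.3, -0.1, 0.2]
grip_width: 45.5
```

```bash
python3 - <<'E'
from h import *
f=grab_frame('top');cv2.imwrite('pics/t22.png',f['image'])
g=grab_frame('scene');cv2.imwrite('pics/s22.png',g['image'])
i=f['image'][120:275,100:265]; cv2.imwrite("pics/rack1.png",cv2.resize(i,None,fx=3.6,fy=3.6,interpolation=cv2.INTER_CUBIC))
# white lens fit: tube axis from the white mask, at mid height
hsv=cv2.cvtColor(f['image'],cv2.COLOR_BGR2HSV)
for n,L,c in ((340,340,(517.5,353.1)),(290,290,(526,288)),(240,240,(534,225)),(190,190,(542,163.5)),(140,140,(549.3,100.5))):
    nb=notblue(f['image'])
    best=None
    P=tubepts(*c,.122,L,30)
    def cost(x):
        m=hullmask(f,tubepts(x[0],x[1],x[2],L,30)); roi=cv2.dilate((m>0).astype(np.uint8),np.ones((5,5)))
        white=((hsv[...,1]<60)|False).astype(float)
        return (m*(1-white)).sum()+0.5*((1-m)*roi*white).sum()
    x0=np.array([*c,.122])
    r=minimize(cost,x0,method='Nelder-Mead',options=dict(initial_simplex=[x0,x0+[4,0,0],x0+[0,4,0],x0+[0,0,.05]]))
    print(n,np.round(r.x,3),round(r.fun,1))
print([(round(d["conf"],2),np.round(d["bbox"],1).tolist(),np.round(back(f,d["bbox"][:2],44)[0],1)) for d in recognise("tube_340","top")])
print(recognise("driver","top")[:2])
print(telemetry.get_state()['t'],telemetry.get_state()['position'],telemetry.get_state()['contact_force'])
E
```

```text
340 [5.22114e+02 3.54168e+02 1.20000e-01] 195.9
290 [5.23867e+02 2.89574e+02 1.15000e-01] 175.9
240 [5.34486e+02 2.26639e+02 1.18000e-01] 126.5
190 [5.42947e+02 1.65187e+02 1.12000e-01] 64.8
140 [5.48772e+02 1.01426e+02 1.31000e-01] 54.0
[(0.91, [133.2, 186.5, 23.8, 105.8], array([556. , 354.1,  44. ])), (0.84, [157.2, 178.1, 19.4, 70.7], array([576.4, 292.2,  44. ])), (0.83, [207.9, 192.8, 15.8, 74.5], array([535. , 161.9,  44. ])), (0.71, [182.7, 184.2, 20.2, 72.5], array([559. , 226.6,  44. ])), (0.65, [232.1, 188.1, 17.0, 51.8], array([545.7,  99.2,  44. ]))]
[{'bbox': [352.9, 183.2, 9.8, 19.0], 'conf': 0.55}]
37.9 [ 582.67745337 -174.60733185  176.36964938] [-0.61970882  0.35655745  0.19360035]
```

View pics/rack1.png

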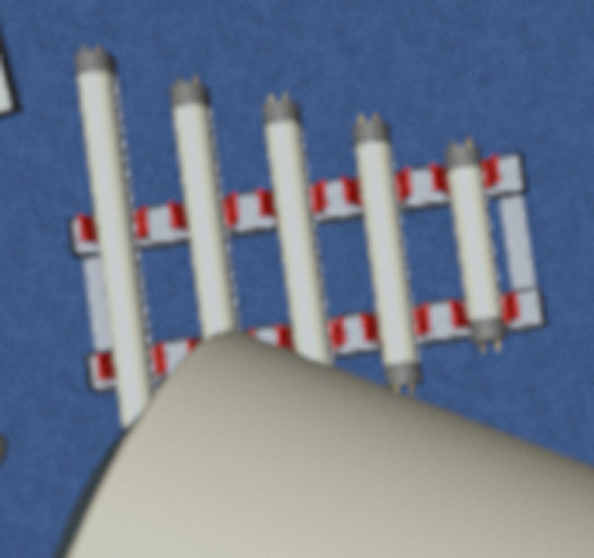

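View pics/s22.png

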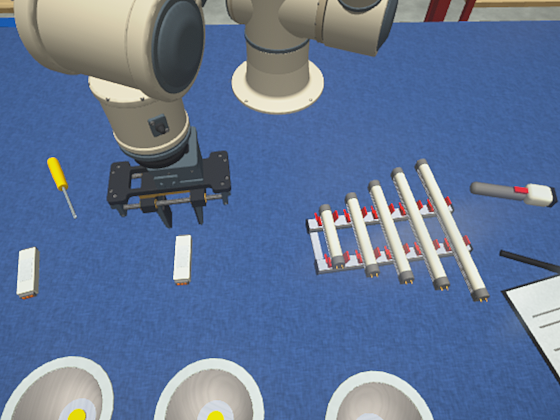

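The order is right and all tubes sit in their saddles. The arm hides some ends, so I'll move it clear and check x-centring, especially tube_290.

Call:
{"op": "step_arm", "data": {
  "commands": [
    [0,1,0,0,0,0,0.5],
    [0,1,0,0,0,0,0.5],
    [0,1,0,0,0,0,0.5],
    [0,1,0,0,0,0,0.5],
    [0,1,0,0,0,0,0.5],
    [0,1,0,0,0,0,0.5],
    [0,1,0,0,0,0,0.5],
    [0,1,0,0,0,0,0.5]
  ]
}}

```text
t: 38.9
position: [607.9, -386.4, 176.2]
tool_rot: [0.044, 0.708, 0.043, -0.704]
contact_force: [-0.3, -0.2, -0.5]
grip_width: 45.8
```

Call:
{"op": "step_arm", "data": {
  "commands": [
    [0,1,0,0,0,0,0.5],
    [0,1,0,0,0,0,0.5],
    [0,1,0,0,0,0,0.5],
    [0,1,0,0,0,0,0.5],
    [0,0.5,0,0,0,0,0.5],
    [0,0,0,0,0,0,0.5]
  ]
}}

```text
t: 39.65
position: [618.9, -511.0, 174.2]
tool_rot: [0.042, 0.708, 0.041, -0.704]
contact_force: [0.0, -0.5, -0.8]
grip_width: 45.4
```

```bash
python3 - <<'E'
from h import *
f=grab_frame('top');cv2.imwrite('pics/t23.png',f['image'])
i=f['image'][120:275,100:265]; cv2.imwrite("pics/rack2.png",cv2.resize(i,None,fx=3.6,fy=3.6,interpolation=cv2.INTER_CUBIC))
for d in recognise("tube_340","top"): 
    u,v,w,h=d["bbox"]; print(round(d["conf"],2),np.round(d["bbox"],1).tolist(),np.round(back(f,[u,v],44)[0],1))
print(recognise("driver","top")[:2]); print(telemetry.get_state()['t'])
E
```

```text
0.91 [210.5, 190.3, 18.2, 77.6] [541.3 155.1  44. ]
0.83 [180.9, 195.4, 20.0, 94.3] [529.9 231.6  44. ]
0.79 [135.4, 201.0, 28.7, 133.7] [518.3 348.7  44. ]
0.62 [161.8, 200.8, 24.5, 111.8] [517.1 280.9  44. ]
0.48 [375.7, 278.8, 26.6, 24.2] [ 302.7 -264.1   44. ]
[]
39.8
```

View pics/rack2.png

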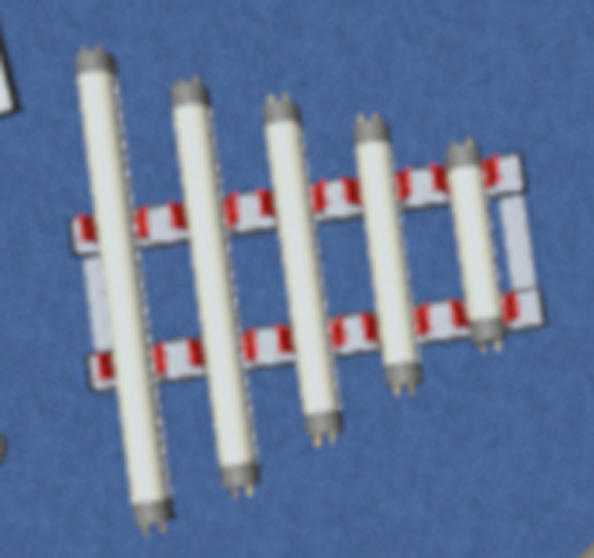

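Tube midpoints match the place midpoints to within about 5 mm (290: ~4.4, 240: ~1.4, 190: ~0, 140: ~2). Last, I'll check the driver and the 340 tube against the start pictures.

```bash
python3 - <<'E'
from h import *
g=grab_frame('scene');cv2.imwrite('pics/s24.png',g['image']); a=cv2.imread('pics/scene0.png')
for n,(x,y,w,h) in dict(driver=(165,228,35,65),t340=(405,150,90,160)).items():
    t=a[y:y+h,x:x+w]; r=cv2.matchTemplate(g['image'][y-12:y+h+12,x-12:x+w+12],t,cv2.TM_CCOEFF_NORMED); _,m,_,l=cv2.minMaxLoc(r); print(n,"px shift",l[0]-12,l[1]-12,round(m,3))
print(recognise("driver","scene")[:2],telemetry.get_state()['t'],telemetry.get_state()['dq'].round(3))
E
```

```text
driver px shift 0 0 1.0
t340 px shift 0 0 0.762
[{'bbox': [182.4, 259.2, 15.6, 51.2], 'conf': 0.87}, {'bbox': [392.3, 233.2, 48.4, 102.7], 'conf': 0.73}] 39.9 [ 0.003 -0.002 -0.003 -0.002  0.001 -0.001]
```

```bash
python3 -c "
from bench import ctrl
print(ctrl.job_done())"
```

```text
the job is handed in; nothing more can be done
None
```

All four loose tubes are in the rack and the job is handed in after about 40 s of the 106 s allowed. Counting from the 340 mm tube, the row runs 290, 240, 190, 140. I lowered each tube to its saddle floors before opening the fingers.

**Centring:** in the last top view the tube middles are about 4, 1, 0 and 2 mm from their place middles, in that order. These were read by eye from an enlarged picture.

**Direction:** an earlier top view, partly hidden by the arm, gave tube directions within about 0.01 rad of the 340 mm tube.

**Left alone:** template matching against the start picture showed no pixel shift for the driver box or the 340 mm tube. The 340 mm match scored only 0.76, because a neighbouring tube now lies in that picture area.

**Failed or disagreed:**
- The fingers touched the bench with about 33 N when reaching for tube_290. I backed off and no later force reading exceeded 2 N.
- In the last top picture the driver and tube_140 were not detected by the networks. The driver was found again in the scene camera at its old spot.
- Tube heights were not measured directly. They are inferred from the finger height at release and the pictures.

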